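Unclip the pot under the glass shelf and take off its lid

ROBOT

A 6-joint arm with a two-finger parallel gripper is mounted at the origin on the work surface. World frame = base frame: x ahead of the robot, y to its left, z up, the work surface at z = 0. Lengths are in m, angles in rad, forces in N, time in s.
With the tool pointing down it reaches from about 0.425 to 0.95 m from the base axis. Payload 3.5 kg.
Tool frame: the origin (TCP) lies midway between the tips of the shut fingers; the grasp point (between the pads) lies 19 mm behind it; z points along the fingers, y is the line along which they close (so a half turn about z gives the same grasp; the last joint's range is limited). The gripper opens to 85 mm and grips with 20 to 120 N. Pads are 22 mm wide; open, the fingers measure 114 mm over their backs; the gripper's body (76 mm by 85 mm) begins 54 mm behind the grasp point. The pads swing forward as they close: fully open they stand 13 mm farther back than shut.
Start: joints at [1.037, 0.286, 1.577, -0, 1.279, -0.15], TCP at [0.253, 0.626, 0.231] pointing down, gripper open.
Joint ranges: [-2.77, 2.77], [-0.9, 2.22], [0.21, 2.48], [-1.53, 4.67], [0.24, 2.81], [-2.84, 2.84]. Speed limits (rad/s): [2.79, 2.79, 3.14, 3.14, 3.14, 3.14].

INTERFACE

Orientations are given as a unit quaternion [x, y, z, w].
In Python, from plant import ctrl gives the robot as it stands.
- The arm moves only by the tool move_arm, never from a script. Its argument "plan" is a list of rows, each an object of numbers: "x", "y", "z": the shift along the tool's x, y, z in m; "yaw": the turn about the tool's z in rad; "fingers": the closure, from 0 (fully open) to 1 (shut). In form: [{"x": .., "y": .., "z": .., "yaw": .., "fingers": ..}, ...]. A call has 1 to 5 rows; each row is the pose to reach, as a shift and turn from the pose commanded when the call began, along the tool's axes at that moment; what a row does not reach only later rows make up. A row lasts 1/10 s, in which the tool goes at most 50 mm and 8.59 degrees, less where a joint would pass 70% of its speed; a pose out of reach is approached as far as the arm can. A call with a gripper value outside its range is refused whole. The fingers move at their own pace and stop on an object; "force" is the grip in N (left out, the last holds). Time passes only in rows, so rows that repeat a pose let the fingers close. It gives the time, the measured TCP pose, the force, the opening and the grip force at its end, in the units of the state.
- ctrl.get_state(): the state, without advancing time (a new reading comes with each control period).
- ctrl.read_camera(name): name is "scene" or "top" or "wrist"; returns the picture (420x560x3 uint8, red, green, blue); there is no depth.
- ctrl.camera_model(name): a dict with "intrinsics" (3x3 intrinsics, pixels), "distortion" ([k1, k2, p1, p2, k3] as OpenCV has them; the pictures are not rectified), "cam_to_world" (4x4, takes a point from camera to world coordinates); the wrist camera has in their place "tool_from_camera" (4x4, takes a point from camera to tool coordinates, whose origin is the TCP and whose axes are the flange's). Camera axes: x right, y up, looking along -z (the intrinsics and any distortion apply to the point x, -y, -z); pixel columns grow to the right and rows downward; lengths in m; the calibration is good to about 2 mm. A picture is of the moment at which its call begins: read the wrist's pose just before it. camera_model takes no time and is no camera call.
- ctrl.sign_off(): hands the job in; it is judged then, once.
The state is a dict: "time": time; "qpos": joint angles; "dq": joint speeds; "joint_efforts": joint torques, N m; "eef_pos": TCP position; "tcp_rot": TCP orientation; "contact_force": force on the tool from outside, world axes, zero at the start; "wrist_torque": the same for the moment, N m; "opening": opening from 0.0 (shut) to 1.0 (fully open); "finger_force": force on a finger pad.
Only numpy, scipy, OpenCV 4.12 (cv2) and the standard library are available. Lean on these libraries where they do the work, as an engineer would, in place of code of your own. Each camera call takes 0.05 s, during which the arm holds its last target. There are 200 camera calls.

TASK

Swing the chrome clip at the front of the pot round to the pot's left (seen from the robot) until it is well clear of the lid, then lift the loose lid by its knob out from under the glass shelf, keeping it roughly level, and set it down gently, knob up and wholly on the round cork mat. Do not drop the lid or knock the glass shelf, and leave everything else where it stands.

Things in the scene. Friction and masses are not known exactly. Their poses are not given: they have to be found in the camera images.
- clip (a joint): chrome hold-down clip on an upright pivot at the pot's front: a flat level bar, 90 x 14 x 6 mm, underside 2 mm over the lid. At 0 its 32 mm nose points at the pot's axis, over the lid's edge, and its 58 mm tail sticks out in front. Grows (rad) as it swings clockwise seen from above, tail going to the pot's left (+y); clear of the lid from 1.1, stop at 1.75. Stiff (0.1 N m), stays put
- clip_paddle (a point): middle of the flat paddle hanging from the clip's tail, 55 mm from the pivot, 77 mm above the table. The paddle is 34 mm along the bar, 10 mm thick across it, and reaches from 58 to 96 mm above the table. x points along the bar to the nose; as the joint grows the paddle moves towards this frame's +y
- clip_pivot (a point): on the clip's pivot axis, 92 mm from the pot's axis, 90 mm above the table
- pot: round aluminium pot, 150 mm outside diameter, 142 mm inside, rim 80 mm above the table, fixed to the table, standing half under the glass shelf; two small side handles reach 100 mm from its axis. Origin: on its axis at table height; x points away from its front (the clip is on its -x side)
- lid: loose aluminium lid, 0.25 kg, 58 mm tall: a disc 156 mm across and 8 mm thick over a plug 132 mm across and 10 mm deep that sits loosely in the pot, and a round black knob on top. Origin: centre of the plug's underside (70 mm above the table when the disc lies on the rim); z is up through the knob
- lid_knob (a point): middle of the lid's black knob, an upright cylinder 34 mm across and 28 mm tall on a neck 20 mm across and 12 mm tall; 44 mm above the lid's origin, 26 mm above the top of the disc
- mat: round cork mat lying fixed on the table to the left or right of the pot, 210 mm across, 5 mm thick. Origin: centre of its underside
- shelf: black steel bracket fixed to the table with a smoked glass panel 200 mm deep (x), 540 wide (y), 6 thick, underside 182 mm above the table. Its front edge runs about 18 mm behind the knob's axis: no room to come straight down on the knob. Two posts 250 mm tall with a cross bar at the back, 245 mm either side. Origin: on the table under the panel's middle; x to the back
- shelf_lip (a point): middle of the lower front edge of the glass panel, 182 mm above the table, 100 mm in front of the shelf's origin
- aidbox: closed white first-aid box with a flap, 112 x 162 mm, 60 mm tall, fixed, on the side of the pot where the mat is not; origin under its centre
- headlamp: loose charcoal headlamp, 45 x 70 x 40 mm body with a stiff band loop behind it, on top of the glass panel beside the carabiners; origin under its body
- jar: loose round steel food jar, 76 mm across, 60 mm tall, standing on the table in front of the pot, to its right; origin under its centre
- flask: loose steel flask, 70 mm across, 190 mm tall; origin under its centre
- carabiner0: loose carabiner, about 105 x 65 x 10 mm, lying in the row of five on top of the glass panel; origin at its middle, on its underside
- carabiner1: loose carabiner, about 105 x 65 x 10 mm, lying in the row of five on top of the glass panel; origin at its middle, on its underside
- carabiner2: loose carabiner, about 105 x 65 x 10 mm, lying in the row of five on top of the glass panel; origin at its middle, on its underside
- carabiner3: loose carabiner, about 105 x 65 x 10 mm, lying in the row of five on top of the glass panel; origin at its middle, on its underside
- carabiner4: loose carabiner, about 105 x 65 x 10 mm, lying in the row of five on top of the glass panel; origin at its middle, on its underside

How it is judged:
On the way, in this order (a step that is already met when the one before it is completed fails the run):
1. the clip is swung clear (joint above 1.1 rad) with the lid still seated on the pot (value of joint clip above 1.1 rad and horizontal distance between lid and pot below 0.012 m and height (world z) of lid below 0.076 m), for 0.2 s.
2. the lid is off the pot, held in the fingers, out from under the glass: its axis more than 100 mm from the pot's, its underside more than 60 mm above the table (horizontal distance between lid and pot above 0.1 m and height (world z) of lid above 0.06 m and contact force between the fingers and lid above 0.3 N), for 0.1 s.
At the end, for the whole second after the job is handed in: the lid rests still on the cork mat, knob up and flat (within 0.06 rad), its axis within 27 mm of the mat's centre; the clip stays swung clear (above 1.1 rad) (horizontal distance between lid and mat below 0.027 m and height (world z) of lid between 0.002 and 0.009 m and angle between lid's own z axis and vertical below 0.06 rad and linear speed of lid below 0.02 m/s and angular speed of lid below 0.1 rad/s and value of joint clip above 1.1 rad); the robot touches nothing.
It fails at once if the glass shelf or its bracket is hit with more than 12 N by the robot or the lid (contact force between any of the fingers, the arm, lid and shelf above 12 N).
It fails at once if the lid is tilted more than 0.6 rad (angle between lid's own z axis and vertical above 0.6 rad).
It fails at once if the lid is dropped: it falls faster than 0.6 m/s (some 20 mm of free fall) out of the fingers (linear speed of lid above 0.6 m/s and contact force between the fingers and lid below 0.05 N).
It fails at once if a carabiner, the headlamp, the jar or the flask is moved more than 25 mm (distance of any of carabiner0, carabiner1, carabiner2, carabiner3, carabiner4, headlamp, jar, flask from where it was at the start of the episode above 0.025 m).
It also fails if it takes over 54 s, if anything falls off the work surface, if the arm or the gripper's body presses on something with over 40 N, if the wrist force passes 120 N, or if a joint passes its speed limit or range.

## Working session

There is one attempt and no reset: what is moved stays moved. The work goes in short steps, Python scripts to look and compute and a tool call to move; the robot and the scene stay as the last step left them, time stands still between calls to the robot, and variables do not carry over. Pictures are saved under pics/ and viewed, at most 10 in all, crops included, and the job is handed in when it is done.

Besides the shell and the picture viewer there is one more tool, called by a JSON object that holds its "method" and its "body". move_arm: Moves the arm, as the interface text tells. Its arguments: {"type":"object","properties":{"plan":{"type":"array"},"force":{"type":"number"}},"required":["plan"]}

```bash
mkdir -p pics; cat > h.py <<'E'
import numpy as np,cv2
from plant import ctrl
def ray(name,px,st=None):
    m=ctrl.camera_model(name);K=np.array(m["intrinsics"]);d=np.array(m["distortion"],float)
    p=cv2.undistortPoints(np.array([[px]],float),K,d)[0,0]
    v=np.array([p[0],-p[1],-1.])
    if name=="wrist":
        from scipy.spatial.transform import Rotation as R
        T=np.eye(4);T[:3,:3]=R.from_quat(st["tcp_rot"]).as_matrix();T[:3,3]=st["eef_pos"]
        C=T@np.array(m["tool_from_camera"])
    else: C=np.array(m["cam_to_world"])
    v=C[:3,:3]@v
    return C[:3,3],v/np.linalg.norm(v)
def atz(r,z):
    o,v=r;return o+v*(z-o[2])/v[2]
def tri(*rs):
    A=0;b=0
    for o,v in rs:
        P=np.eye(3)-np.outer(v,v);A=A+P;b=b+P@o
    X=np.linalg.solve(A,b)
    return X,[np.linalg.norm((np.eye(3)-np.outer(v,v))@(X-o)) for o,v in rs]
E
python3 - <<'E'
from h import *
st=ctrl.get_state();print(st)
for n in("scene","top"):
    im=ctrl.read_camera(n);cv2.imwrite(f"pics/{n}0.png",cv2.resize(im[:,:,::-1],(800,600),interpolation=cv2.INTER_CUBIC))
    m=ctrl.camera_model(n);print(n,np.round(m["cam_to_world"],3).tolist(),np.round(m["intrinsics"],1).tolist())
print(np.round(ctrl.camera_model("wrist")["tool_from_camera"],3))
E
```

```text
{'time': 0.0, 'qpos': array([ 1.03704169e+00,  2.87211123e-01,  1.57816894e+00,  1.23440139e-05,
        1.27858341e+00, -1.50017311e-01]), 'dq': array([-0.00030244, -0.00056289, -0.00127937, -0.00209939,  0.00097986,
       -0.00095383]), 'joint_efforts': array([-1.32996804e-03, -4.05986953e+01, -2.92622995e+01, -1.94421996e-04,
        5.87987801e-03,  4.62328458e-06]), 'eef_pos': array([0.25235879, 0.62535094, 0.22992122]), 'tcp_rot': array([ 1.90695219e-01,  9.81648577e-01, -1.11482092e-03, -4.02991676e-04]), 'contact_force': array([5.63465565e-05, 6.66693625e-01, 4.26898180e-01]), 'wrist_torque': array([-0.02852986, -0.02093577,  0.05012028]), 'finger_force': 0.0, 'opening': 0.9996532548270363}
scene [[0.391, -0.561, 0.73, 1.434], [0.92, 0.253, -0.299, -0.293], [-0.017, 0.788, 0.615, 0.864], [0.0, 0.0, 0.0, 1.0]] [[476.8, 0.0, 274.2], [0.0, 476.8, 213.8], [0.0, 0.0, 1.0]]
top [[0.005, 0.982, -0.189, 0.374], [-1.0, 0.001, -0.017, 0.067], [-0.017, 0.189, 0.982, 1.311], [0.0, 0.0, 0.0, 1.0]] [[476.5, 0.0, 279.7], [0.0, 476.5, 214.2], [0.0, 0.0, 1.0]]
[[-0.     0.948  0.32   0.083]
 [ 1.    -0.     0.001 -0.001]
 [ 0.001  0.32  -0.948 -0.143]
 [ 0.     0.     0.     1.   ]]
```

View pics/scene0.png

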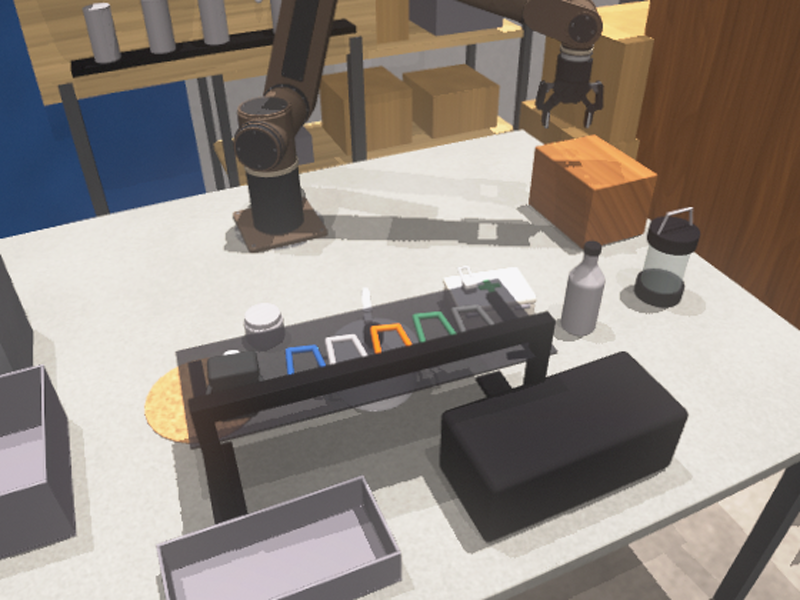

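View pics/top0.png

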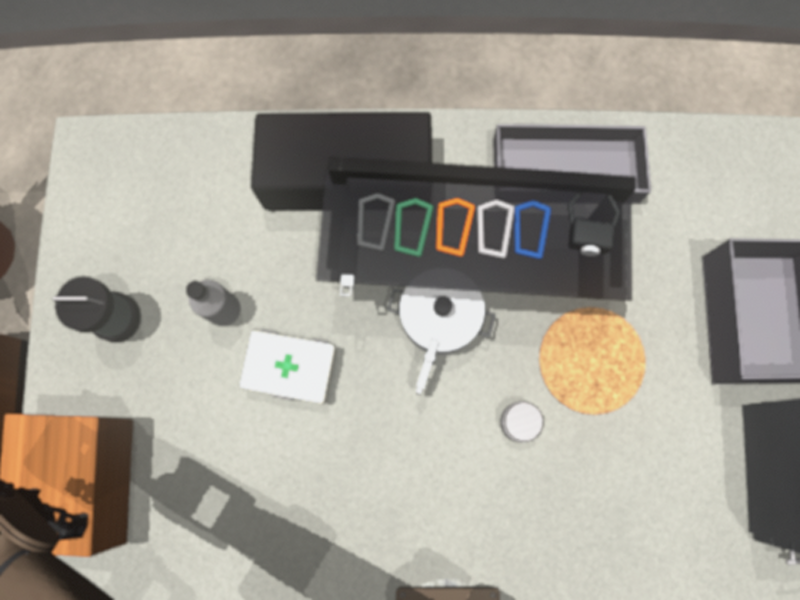

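The top view shows the knob at (443,306), the clip from nose (434,346) to tail (421,390), the mat at (593,361), the jar at (523,421), the aid box at (288,367) and the glass front edge running from (318,280) to (632,299). The scene view shows mostly the shelf from behind, with the mat at the left.

```bash
python3 - <<'E'
from h import *
f=lambda u,v,z:np.round(atz(ray("top",(u*.7,v*.7)),z),4)
for n,u,v,z in [("knobtop",443,305,.128),("cliptail",421,390,.096),("clipnose",434,345,.096),("matR",646,361,.005),("matL",540,361,.005),("matT",593,309,.005),("matB",593,413,.005),("jar",523,421,.06),("glassL",318,280,.182),("glassR",632,299,.182),("aid front right",325,402,.06),("aid back right",335,343,.06),("lidL",399,310,.088),("lidR",486,310,.088),("lidB",442,352,.088),("hl",594,235,.188)]: print(n,f(u,v,z))
m=f(593,361,.005)
print(tri(ray("top",(593*.7,361*.7)),ray("scene",(.7*146,.7*405)))) 
E
```

```text
knobtop [0.603  0.0112 0.128 ]
cliptail [0.4552 0.0498 0.096 ]
clipnose [0.5359 0.0263 0.096 ]
matR [ 0.5164 -0.3901  0.005 ]
matL [ 0.517  -0.1813  0.005 ]
matT [ 0.6193 -0.2897  0.005 ]
matB [ 0.4168 -0.2809  0.005 ]
jar [ 0.4012 -0.1366  0.06  ]
glassL [0.6358 0.2267 0.182 ]
glassR [ 0.6034 -0.31    0.182 ]
aid front right [0.4348 0.2251 0.06  ]
aid back right [0.544  0.2089 0.06  ]
lidL [0.6013 0.0897 0.088 ]
lidR [ 0.6016 -0.0693  0.088 ]
lidB [0.5243 0.0117 0.088 ]
hl [ 0.7149 -0.2483  0.188 ]
(array([ 0.51236909, -0.33594954, -0.00096466]), [np.float64(0.048117536380209915), np.float64(0.04811753638020998)])
```

```bash
cat >> h.py <<'E'
from scipy.spatial.transform import Rotation as R
def go(x,y,z,ang=None,st=None):
    "tool-frame shift from present pose to world x,y,z; ang = wanted world heading (deg) of tool x"
    st=st or ctrl.get_state();M=R.from_quat(st["tcp_rot"]).as_matrix()
    h=np.degrees(np.arctan2(M[1,0],M[0,0]));yaw=0 if ang is None else -np.radians((ang-h+180)%360-180)
    print("t",round(st["time"],2),"tcp",np.round(st["eef_pos"],4),"head",round(h,2),"shift",np.round(M.T@(np.array([x,y,z])-st["eef_pos"]),4),"yaw",round(yaw,4),"F",np.round(st["contact_force"],1),"open",round(st["opening"],3),st["finger_force"])
E
python3 -c "
from h import *
go(.51,.02,.30,176.5)"
```

```text
t 0.1 tcp [0.2524 0.6254 0.2301] head 158.01 shift [-0.4655 -0.4651 -0.0691] yaw -0.3227 F [-0.8  0.3  0.1] open 0.997 0.0
```

{"method": "move_arm", "body": {"plan": [{"x": -0.02,"y": -0.02,"z": -0.04},{"x": -0.05,"y": -0.05,"z": -0.07},{"x": -0.085,"y": -0.085,"z": -0.07},{"x": -0.12,"y": -0.12,"z": -0.07},{"x": -0.155,"y": -0.155,"z": -0.07}]}}

```text
validation failed for argument at $.pl...
```

{"method": "move_arm", "body": {"plan": [{"x": -0.035,"y": -0.035},{"x": -0.07,"y": -0.07},{"x": -0.105,"y": -0.105},{"x": -0.14,"y": -0.14},{"x": -0.17,"y": -0.17}]}}

```text
validation failed for argument at $.pl...
```

{"method": "move_arm", "body": {"plan": [{"x": -0.035,"y": -0.035,"yaw": -0.08},{"x": -0.07,"y": -0.07,"yaw": -0.16},{"x": -0.105,"y": -0.105,"yaw": -0.24},{"x": -0.14,"y": -0.14,"yaw": -0.32},{"x": -0.14,"y": -0.14,"yaw": -0.323}]}}

```text
validation failed for argument at $.pl...
```

```bash
python3 - <<'E'
from h import *
go(.5,.02,.30,176.5)
st=ctrl.get_state();im=ctrl.read_camera("wrist");np.savez("w1.npz",e=st["eef_pos"],q=st["tcp_rot"]);cv2.imwrite("pics/w1.png",cv2.resize(im[:,:,::-1],(800,600),interpolation=cv2.INTER_CUBIC))
E
```

```text
t 0.1 tcp [0.2524 0.6254 0.2301] head 158.01 shift [-0.4562 -0.4688 -0.0691] yaw -0.3227 F [-0.8  0.3  0.1] open 0.997 0.0
```

View pics/w1.png

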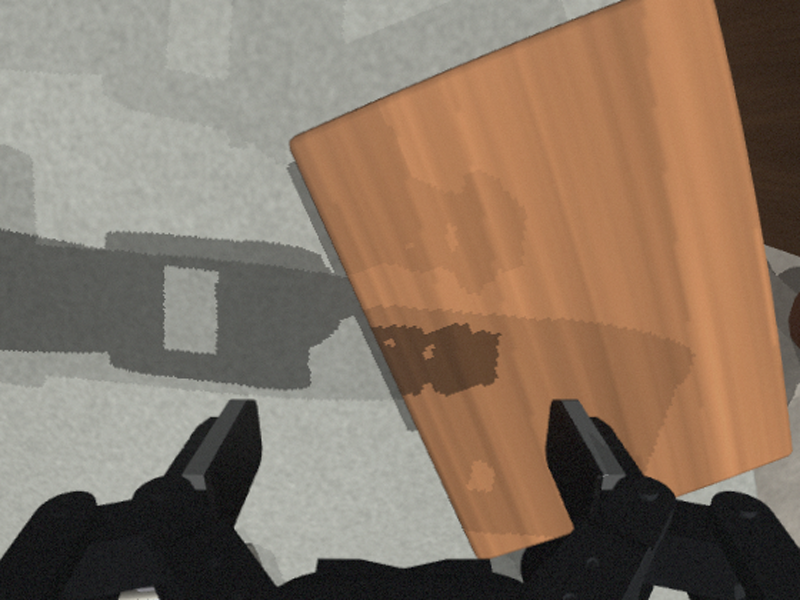

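The wrist view shows only the wooden box and the fingers, because all three moves were refused. Rows seem to need every key, so I'll send complete ones.

{"method": "move_arm", "body": {"plan": [{"x": -0.02,"y": -0.02,"z": -0.04,"yaw": 0,"fingers": 0},{"x": -0.05,"y": -0.05,"z": -0.07,"yaw": 0,"fingers": 0},{"x": -0.085,"y": -0.085,"z": -0.07,"yaw": 0,"fingers": 0},{"x": -0.12,"y": -0.12,"z": -0.07,"yaw": 0,"fingers": 0},{"x": -0.155,"y": -0.155,"z": -0.07,"yaw": 0,"fingers": 0}]}}

```text
time: 0.65
eef_pos: [0.3386, 0.4225, 0.3014]
tcp_rot: [0.19, 0.982, 0.0, 0.0]
contact_force: [0.9, 0.8, -0.2]
opening: 1.003
finger_force: 0.0
```

{"method": "move_arm", "body": {"plan": [{"x": -0.035,"y": -0.035,"z": 0,"yaw": 0,"fingers": 0},{"x": -0.07,"y": -0.07,"z": 0,"yaw": 0,"fingers": 0},{"x": -0.105,"y": -0.105,"z": 0,"yaw": 0,"fingers": 0},{"x": -0.14,"y": -0.14,"z": 0,"yaw": 0,"fingers": 0},{"x": -0.17,"y": -0.17,"z": 0,"yaw": 0,"fingers": 0}]}}

```text
time: 1.15
eef_pos: [0.4326, 0.2007, 0.3012]
tcp_rot: [0.191, 0.982, -0.0, 0.0]
contact_force: [-0.2, -0.1, 0.4]
opening: 0.998
finger_force: 0.0
```

{"method": "move_arm", "body": {"plan": [{"x": -0.035,"y": -0.035,"z": 0,"yaw": -0.08,"fingers": 0.2},{"x": -0.07,"y": -0.07,"z": 0,"yaw": -0.16,"fingers": 0.5},{"x": -0.105,"y": -0.105,"z": 0,"yaw": -0.24,"fingers": 1},{"x": -0.14,"y": -0.14,"z": 0,"yaw": -0.32,"fingers": 1},{"x": -0.14,"y": -0.14,"z": 0,"yaw": -0.323,"fingers": 1}]}}

```text
time: 1.65
eef_pos: [0.5109, 0.0158, 0.3007]
tcp_rot: [0.033, 0.999, -0.001, -0.0]
contact_force: [-0.2, -0.1, -1.0]
opening: 0.146
finger_force: 0.0
```

```bash
python3 - <<'E'
from h import *
go(.5,.02,.30,176.5)
st=ctrl.get_state();im=ctrl.read_camera("wrist");np.savez("w1.npz",e=st["eef_pos"],q=st["tcp_rot"]);cv2.imwrite("pics/w1b.png",cv2.resize(im[:,:,::-1],(800,600),interpolation=cv2.INTER_CUBIC))
E
```

```text
t 1.65 tcp [0.5109 0.0158 0.3007] head 176.19 shift [0.0112 0.0034 0.0007] yaw -0.0055 F [-0.2 -0.1 -1. ] open 0.146 0.0
```

View pics/w1b.png

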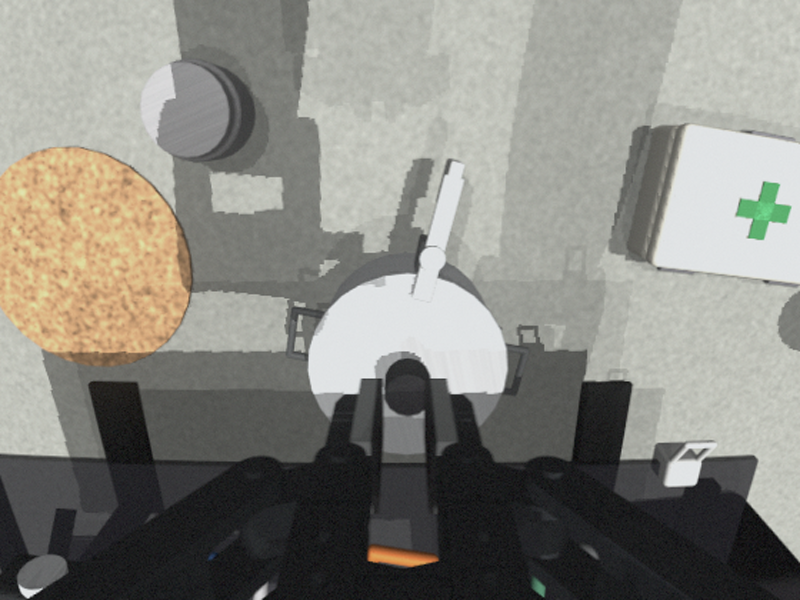

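The wrist view shows the pivot cap at (432,259), tail end (455,163), nose (424,300), knob top (407,387) and the glass front edge near row 460. I'll take a second view from the hover in front of the clip.

{"method": "move_arm", "body": {"plan": [{"x": 0.03,"y": 0,"z": 0.02,"yaw": 0,"fingers": 1},{"x": 0.06,"y": 0,"z": 0.05,"yaw": 0,"fingers": 1},{"x": 0.06,"y": 0,"z": 0.05,"yaw": 0,"fingers": 1},{"x": 0.06,"y": 0,"z": 0.05,"yaw": 0,"fingers": 1}]}}

```text
time: 2.1
eef_pos: [0.4486, 0.0256, 0.2503]
tcp_rot: [0.03, 1.0, 0.0, -0.001]
contact_force: [0.5, 1.1, 0.9]
opening: 0.002
finger_force: 0.0
```

```bash
python3 - <<'E'
from h import *
go(.45,.015,.25,176.5)
st=ctrl.get_state();im=ctrl.read_camera("wrist");np.savez("w2.npz",e=st["eef_pos"],q=st["tcp_rot"]);cv2.imwrite("pics/w2.png",cv2.resize(im[:,:,::-1],(800,600),interpolation=cv2.INTER_CUBIC))
E
```

```text
t 2.1 tcp [0.4486 0.0256 0.2503] head 176.58 shift [-0.002  -0.0105  0.0003] yaw 0.0014 F [0.5 1.1 0.9] open 0.002 0.0
```

View pics/w2.png

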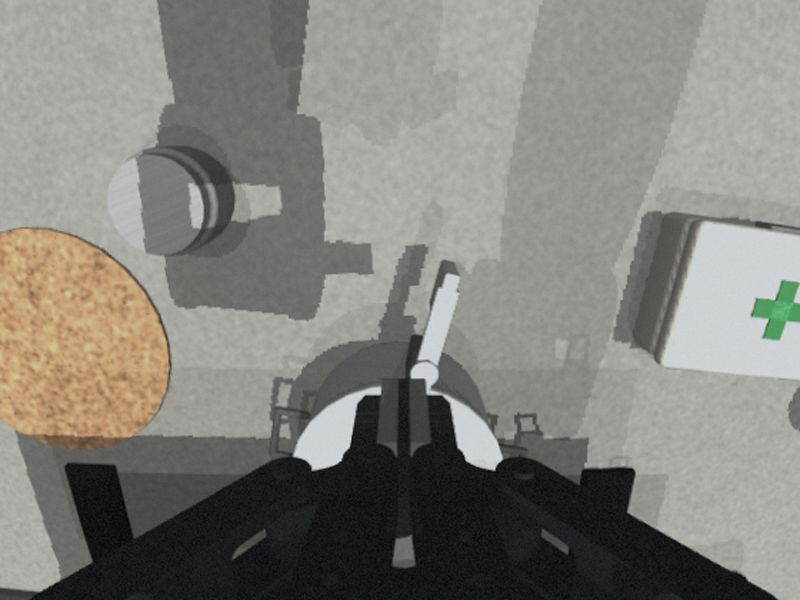

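The second view shows the pivot cap at (425,373), the tail end at (452,276) and the jar top at (153,205).

```bash
python3 - <<'E'
from h import *
def L(n):
    a=np.load(n);return dict(eef_pos=a["e"],tcp_rot=a["q"])
s1,s2=L("w1.npz"),L("w2.npz")
r=lambda s,u,v:ray("wrist",(u*.7,v*.7),s)
T=lambda u,v:ray("top",(u*.7,v*.7))
print("pivot",tri(r(s1,432,259),r(s2,425,373)))
print("tail",tri(r(s1,455,163),r(s2,452,276)))
print("tail w/ top",tri(r(s1,455,163),r(s2,452,276),T(421,390)))
print("nose",atz(r(s1,424,300),.096))
print("knob tri",tri(r(s1,407,387),T(443,306)))
print("knob z.128",atz(r(s1,407,387),.128))
for c in [(309,358),(507,358)]: print("lid",atz(r(s1,*c),.088))
for c in [(2,455),(300,458),(757,458)]: print("glass",atz(r(s1,*c),.188),atz(r(s1,*c),.182))
for c in [(191,265),(72,147)]: print("mat1",atz(r(s1,*c),.005))
for c in [(171,345),(40,228),(70,447)]: print("mat2",atz(r(s2,*c),.005))
print("jar",tri(r(s1,190,110),r(s2,153,205)))
for c in [(455,255),(495,256),(415,253)]: print("carab front",atz(T(*c),.19))
E
```

```text
pivot (array([0.51390453, 0.03420787, 0.09776323]), [np.float64(0.00019312201024497135), np.float64(0.00019312201024495693)])
tail (array([0.4494585 , 0.0529161 , 0.09977744]), [np.float64(0.0005848554516888985), np.float64(0.0005848554516888978)])
tail w/ top (array([0.45186953, 0.05211427, 0.0955975 ]), [np.float64(0.0022621414347205023), np.float64(0.0020875003564519196), np.float64(0.004067833762502347)])
nose [0.5442737  0.02683494 0.096     ]
knob tri (array([0.60380009, 0.01057756, 0.11449384]), [np.float64(5.614105505274276e-05), np.float64(5.614105505272833e-05)])
knob z.128 [0.59659367 0.01103616 0.128     ]
lid [ 0.58815875 -0.06394576  0.088     ]
lid [0.59817785 0.08833937 0.088     ]
glass [ 0.60040634 -0.24988753  0.188     ] [ 0.6044448  -0.25622309  0.182     ]
glass [ 0.6085262  -0.05439711  0.188     ] [ 0.61275495 -0.05615129  0.182     ]
glass [0.6319106 0.229268  0.188    ] [0.63668737 0.23416161 0.182     ]
mat1 [ 0.52747973 -0.17961392  0.005     ]
mat1 [ 0.41526032 -0.26706542  0.005     ]
mat2 [ 0.52246838 -0.17715765  0.005     ]
mat2 [ 0.41550854 -0.26748229  0.005     ]
mat2 [ 0.62081785 -0.30025716  0.005     ]
jar (array([ 0.39947864, -0.13160549,  0.07138174]), [np.float64(0.0025087850893056834), np.float64(0.0025087850893056292)])
carab front [ 0.67772182 -0.00703327  0.19      ]
carab front [ 0.67610989 -0.07519622  0.19      ]
carab front [0.68117541 0.06106129 0.19      ]
```

```bash
python3 - <<'E'
from h import *
go(.460,.008,.062,176.5)
M=R.from_quat(ctrl.get_state()["tcp_rot"]).as_matrix();p=np.array([.5139,.0342])
s=np.array([.460,.008])
for q in [-.4,-.2,0,.2,.4,.6,.8,1.0,1.15]:
    a=2.859-q;w=p+.056*np.array([np.cos(a),np.sin(a)]);print(q,np.round(w,4),np.round((M.T@np.r_[w-s,0])[:2],4))
E
```

```text
t 2.15 tcp [0.4504 0.0251 0.2524] head 176.58 shift [-0.0101 -0.0165  0.1904] yaw 0.0014 F [-0.  -0.3 -0.2] open 0.003 0.0
-0.4 [0.4583 0.0276] [0.0029 0.0195]
-0.2 [0.4581 0.0388] [0.0037 0.0307]
0 [0.4601 0.0498] [0.0024 0.0417]
0.2 [0.4643 0.0602] [-0.0012  0.0524]
0.4 [0.4704 0.0695] [-0.0068  0.062 ]
0.6 [0.4783 0.0775] [-0.0142  0.0704]
0.8 [0.4876 0.0837] [-0.0231  0.0772]
1.0 [0.498  0.0879] [-0.0331  0.082 ]
1.15 [0.5062 0.0897] [-0.0412  0.0843]
```

{"method": "move_arm", "body": {"plan": [{"x": -0.01,"y": -0.018,"z": 0.04,"yaw": 0,"fingers": 1},{"x": -0.0105,"y": -0.018,"z": 0.085,"yaw": 0,"fingers": 1},{"x": -0.0105,"y": -0.018,"z": 0.13,"yaw": 0,"fingers": 1},{"x": -0.0105,"y": -0.018,"z": 0.17,"yaw": 0,"fingers": 1},{"x": -0.0105,"y": -0.018,"z": 0.188,"yaw": 0,"fingers": 1}]}}

```text
time: 2.65
eef_pos: [0.4599, 0.0061, 0.0617]
tcp_rot: [0.03, 1.0, 0.0, -0.001]
contact_force: [-0.5, 0.5, -0.1]
opening: -0.001
finger_force: 0.0
```

{"method": "move_arm", "body": {"plan": [{"x": 0.003,"y": 0.012,"z": 0,"yaw": 0,"fingers": 1},{"x": 0.003,"y": 0.022,"z": 0,"yaw": 0,"fingers": 1},{"x": 0.003,"y": 0.032,"z": 0,"yaw": 0,"fingers": 1},{"x": 0.002,"y": 0.044,"z": 0,"yaw": 0,"fingers": 1},{"x": -0.001,"y": 0.054,"z": 0,"yaw": 0,"fingers": 1}]}}

```text
time: 3.15
eef_pos: [0.4646, 0.0606, 0.0648]
tcp_rot: [0.03, 1.0, -0.0, 0.001]
contact_force: [-0.4, -2.2, 0.3]
opening: 0.003
finger_force: 1.1
```

{"method": "move_arm", "body": {"plan": [{"x": -0.006,"y": 0.0095,"z": 0,"yaw": 0,"fingers": 1},{"x": -0.013,"y": 0.018,"z": 0,"yaw": 0,"fingers": 1},{"x": -0.022,"y": 0.025,"z": 0,"yaw": 0,"fingers": 1},{"x": -0.032,"y": 0.03,"z": 0,"yaw": 0,"fingers": 1},{"x": -0.042,"y": 0.032,"z": 0,"yaw": 0,"fingers": 1}]}}

```text
time: 3.65
eef_pos: [0.5077, 0.0895, 0.0629]
tcp_rot: [0.03, 1.0, 0.0, -0.001]
contact_force: [-2.1, -1.1, -0.1]
opening: -0.001
finger_force: 1.3
```

```bash
python3 - <<'E'
from h import *
go(.47,.07,.15,176.5)
im=ctrl.read_camera("top");cv2.imwrite("pics/t1.png",cv2.resize(im[150:330,200:440,::-1],(800,600),interpolation=cv2.INTER_CUBIC))
E
```

```text
t 3.65 tcp [0.5077 0.0895 0.0629] head 176.53 shift [ 0.0366 -0.0218 -0.0871] yaw 0.0005 F [-2.1 -1.1 -0.1] open -0.001 1.3467555725947022
```

View pics/t1.png

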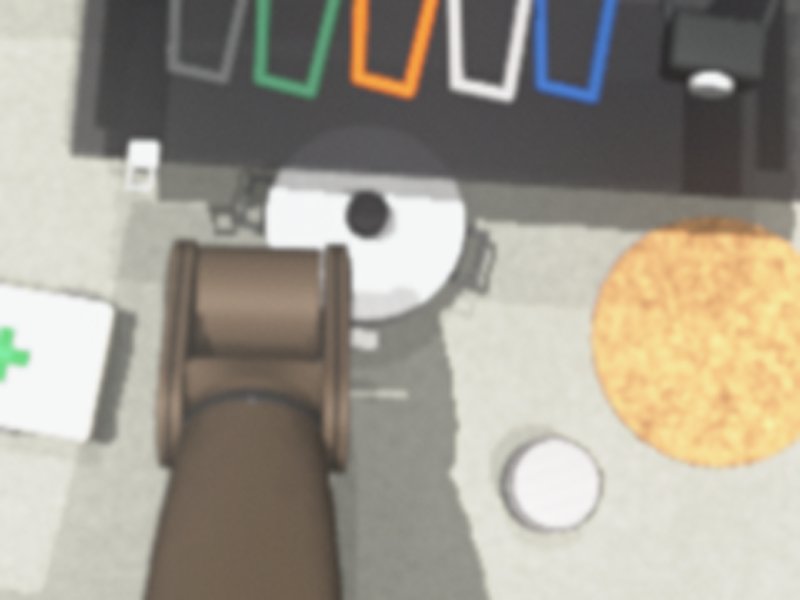

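The enlarged top view shows the clip's nose at (365,340) now pointing right (-y), clear of the lid's edge at row 320. The lid and jar are undisturbed. Next I back off, rise and look at the knob with open fingers.

{"method": "move_arm", "body": {"plan": [{"x": 0.02,"y": 0.0,"z": 0,"yaw": 0,"fingers": 1},{"x": 0.03,"y": 0,"z": -0.04,"yaw": 0,"fingers": 1},{"x": 0.03,"y": 0,"z": -0.085,"yaw": 0,"fingers": 0.8},{"x": 0.03,"y": -0.02,"z": -0.13,"yaw": 0,"fingers": 0.4},{"x": 0.02,"y": -0.05,"z": -0.165,"yaw": 0,"fingers": 0.3}]}}

```text
time: 4.2
eef_pos: [0.4854, 0.0408, 0.2319]
tcp_rot: [0.029, 1.0, 0.0, 0.003]
contact_force: [2.1, -0.1, 0.4]
opening: 0.503
finger_force: 0.0
```

{"method": "move_arm", "body": {"plan": [{"x": -0.02,"y": -0.03,"z": -0.01,"yaw": 0,"fingers": 0.3},{"x": -0.04,"y": -0.03,"z": -0.01,"yaw": 0,"fingers": 0.3},{"x": -0.05,"y": -0.03,"z": -0.01,"yaw": 0,"fingers": 0.3},{"x": -0.05,"y": -0.03,"z": -0.01,"yaw": 0,"fingers": 0.3}]}}

```text
time: 4.6
eef_pos: [0.5334, 0.0073, 0.238]
tcp_rot: [0.031, 1.0, 0.0, 0.0]
contact_force: [-0.1, 0.3, -0.0]
opening: 0.701
finger_force: 0.0
```

```bash
python3 - <<'E'
from h import *
go(.593,.010,.215,176.3)
st=ctrl.get_state();im=ctrl.read_camera("wrist");np.savez("w3.npz",e=st["eef_pos"],q=st["tcp_rot"]);cv2.imwrite("pics/w3.png",cv2.resize(im[:,:,::-1],(800,600),interpolation=cv2.INTER_CUBIC))
E
```

```text
t 4.6 tcp [0.5334 0.0073 0.238 ] head 176.5 shift [-0.0593  0.0064  0.023 ] yaw 0.0035 F [-0.1  0.3 -0. ] open 0.701 0.0
```

View pics/w3.png

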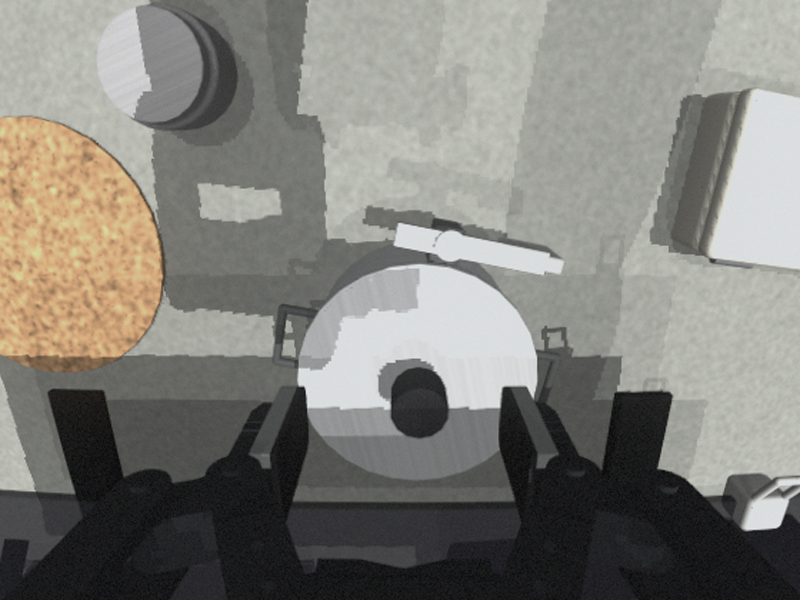

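The view shows the clip bar lying along y, from (398,235) to (562,265), well swung. The knob spans columns 391–447 and rows 366–437. The glass front edge is near row 493. I'll fit the knob and edge positions.

```bash
python3 - <<'E'
from h import *
a=np.load("w3.npz");s=dict(eef_pos=a["e"],tcp_rot=a["q"])
r=lambda u,v:ray("wrist",(u*.7,v*.7),s)
print("top back",atz(r(419,437),.128),"L",atz(r(391,405),.128),"R",atz(r(447,405),.128),"base front",atz(r(419,366),.1))
print("lid top L",atz(r(299,375),.088),"R",atz(r(538,375),.088),"front",atz(r(420,265),.088),"back",atz(r(415,480),.088))
for c in [(330,497),(480,505),(750,490)]: print("glass",atz(r(*c),.188),atz(r(*c),.182))
print("pivot",atz(r(447,246),.097),"tail",atz(r(562,265),.096))
E
```

```text
top back [0.61878015 0.00988885 0.128     ] L [ 0.59659358 -0.00487502  0.128     ] R [0.59856747 0.0267954  0.128     ] base front [0.5867356  0.01230994 0.1       ]
lid top L [ 0.59439144 -0.06499212  0.088     ] R [0.60391446 0.08867941 0.088     ] front [0.52646542 0.01634182 0.088     ] back [0.68048641 0.00515219 0.088     ]
glass [ 0.60953102 -0.03308963  0.188     ] [ 0.61447145 -0.03446113  0.182     ]
glass [0.61855015 0.03704423 0.188     ] [0.62377064 0.03785044 0.182     ]
glass [0.62275033 0.17063318 0.188     ] [0.62810124 0.17558744 0.182     ]
pivot [0.5139117  0.03211294 0.097     ] tail [0.52927251 0.09889806 0.096     ]
```

{"method": "move_arm", "body": {"plan": [{"x": -0.03,"y": 0.0075,"z": 0.02,"yaw": 0.003,"fingers": 0.3},{"x": -0.06,"y": 0.0075,"z": 0.04,"yaw": 0.003,"fingers": 0.35},{"x": -0.06,"y": 0.0075,"z": 0.07,"yaw": 0.003,"fingers": 0.4},{"x": -0.06,"y": 0.0075,"z": 0.098,"yaw": 0.003,"fingers": 0.4},{"x": -0.06,"y": 0.0075,"z": 0.098,"yaw": 0.003,"fingers": 0.4}]}}

```text
time: 5.15
eef_pos: [0.5886, 0.0126, 0.1346]
tcp_rot: [0.031, 0.999, 0.001, -0.006]
contact_force: [-0.6, -0.9, -1.1]
opening: 0.599
finger_force: 0.0
```

```bash
python3 - <<'E'
from h import *
go(.594,.011,.119,176.3)
im=ctrl.read_camera("wrist");cv2.imwrite("pics/w4.png",cv2.resize(im[:,:,::-1],(800,600),interpolation=cv2.INTER_CUBIC))
E
```

```text
t 5.15 tcp [0.5886 0.0126 0.1346] head 176.41 shift [-0.0057 -0.0012  0.0155] yaw 0.0019 F [-0.6 -0.9 -1.1] open 0.599 0.0
```

View pics/w4.png

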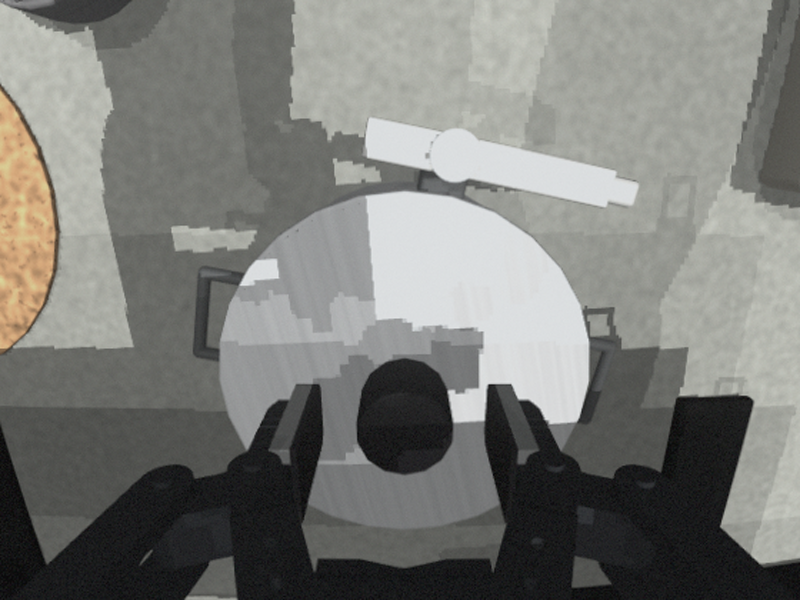

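The wrist view shows the knob at (405,415), centred between the pads, with inner faces near columns 320 and 488. I'll descend in small steps.

{"method": "move_arm", "body": {"plan": [{"x": 0,"y": 0,"z": 0.004,"yaw": 0,"fingers": 0.4},{"x": 0,"y": 0,"z": 0.008,"yaw": 0,"fingers": 0.4},{"x": 0,"y": 0,"z": 0.011,"yaw": 0,"fingers": 0.4},{"x": 0,"y": 0,"z": 0.011,"yaw": 0,"fingers": 0.4},{"x": 0,"y": 0,"z": 0.011,"yaw": 0,"fingers": 0.4}]}}

```text
time: 5.7
eef_pos: [0.593, 0.0111, 0.1298]
tcp_rot: [0.032, 0.999, -0.0, 0.0]
contact_force: [0.4, 0.0, -0.4]
opening: 0.596
finger_force: 0.0
```

{"method": "move_arm", "body": {"plan": [{"x": 0,"y": 0,"z": 0.004,"yaw": 0,"fingers": 0.4},{"x": 0,"y": 0,"z": 0.007,"yaw": 0,"fingers": 0.4},{"x": 0,"y": 0,"z": 0.009,"yaw": 0,"fingers": 0.4},{"x": 0,"y": 0,"z": 0.01,"yaw": 0,"fingers": 0.4},{"x": 0,"y": 0,"z": 0.01,"yaw": 0,"fingers": 0.4}]}}

```text
time: 6.2
eef_pos: [0.5926, 0.0112, 0.119]
tcp_rot: [0.032, 0.999, 0.0, -0.0]
contact_force: [-0.7, -0.2, -0.3]
opening: 0.597
finger_force: 0.0
```

{"method": "move_arm", "body": {"plan": [{"x": 0,"y": 0,"z": 0.001,"yaw": 0,"fingers": 0.5},{"x": 0,"y": 0,"z": 0.001,"yaw": 0,"fingers": 0.62},{"x": 0,"y": 0,"z": 0.001,"yaw": 0,"fingers": 0.8},{"x": 0,"y": 0,"z": 0.001,"yaw": 0,"fingers": 0.8},{"x": 0,"y": 0,"z": 0.001,"yaw": 0,"fingers": 0.8}], "force": 60}}

```text
time: 6.7
eef_pos: [0.5928, 0.0113, 0.1189]
tcp_rot: [0.032, 0.999, 0.0, -0.0]
contact_force: [-2.3, 0.3, 5.1]
opening: 0.35
finger_force: 59.1
```

{"method": "move_arm", "body": {"plan": [{"x": 0,"y": 0,"z": -0.002,"yaw": 0,"fingers": 0.8},{"x": 0,"y": 0,"z": -0.005,"yaw": 0,"fingers": 0.8},{"x": 0,"y": 0,"z": -0.008,"yaw": 0,"fingers": 0.8},{"x": 0,"y": 0,"z": -0.012,"yaw": 0,"fingers": 0.8},{"x": 0,"y": 0,"z": -0.012,"yaw": 0,"fingers": 0.8}]}}

```text
time: 7.2
eef_pos: [0.5932, 0.011, 0.1309]
tcp_rot: [0.032, 0.999, -0.0, 0.001]
contact_force: [0.2, -0.4, -3.0]
opening: 0.347
finger_force: 59.7
```

```bash
python3 - <<'E'
from h import *
go(.594,.011,.155,176.3)
im=ctrl.read_camera("wrist");cv2.imwrite("pics/w5.png",cv2.resize(im[:,:,::-1],(800,600),interpolation=cv2.INTER_CUBIC))
E
```

```text
t 7.2 tcp [0.5932 0.011  0.1309] head 176.34 shift [-0.0008  0.     -0.0241] yaw 0.0008 F [ 0.2 -0.4 -3. ] open 0.347 59.650129079818726
```

View pics/w5.png

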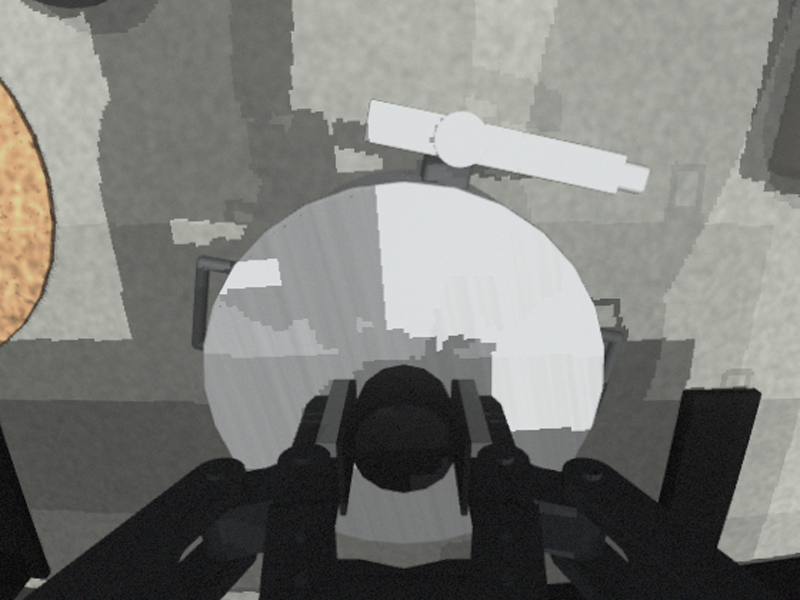

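The wrist view shows the knob at (405,430) held between both pads, and the disc has grown, with its edges now at columns 205 and 605. Wrist force is -3 N, so the lid is lifted. I'll go higher, then out towards the robot.

{"method": "move_arm", "body": {"plan": [{"x": 0,"y": 0,"z": -0.006,"yaw": 0,"fingers": 0.8},{"x": 0,"y": 0,"z": -0.012,"yaw": 0,"fingers": 0.8},{"x": 0,"y": 0,"z": -0.019,"yaw": 0,"fingers": 0.8},{"x": 0,"y": 0,"z": -0.026,"yaw": 0,"fingers": 0.8},{"x": 0.004,"y": 0,"z": -0.03,"yaw": 0,"fingers": 0.8}]}}

```text
time: 7.75
eef_pos: [0.5896, 0.0113, 0.1618]
tcp_rot: [0.032, 0.999, -0.0, 0.001]
contact_force: [0.6, -0.4, -3.4]
opening: 0.345
finger_force: 59.6
```

{"method": "move_arm", "body": {"plan": [{"x": 0.012,"y": 0,"z": 0,"yaw": 0,"fingers": 0.8},{"x": 0.03,"y": -0.005,"z": 0,"yaw": 0,"fingers": 0.8},{"x": 0.05,"y": -0.015,"z": 0,"yaw": 0,"fingers": 0.8},{"x": 0.07,"y": -0.027,"z": 0,"yaw": 0,"fingers": 0.8},{"x": 0.085,"y": -0.04,"z": 0,"yaw": 0,"fingers": 0.8}]}}

```text
time: 8.25
eef_pos: [0.4989, -0.0228, 0.1596]
tcp_rot: [0.032, 1.0, 0.0, -0.001]
contact_force: [-0.8, -0.1, -2.4]
opening: 0.349
finger_force: 59.9
```

{"method": "move_arm", "body": {"plan": [{"x": 0.01,"y": -0.018,"z": 0,"yaw": 0,"fingers": 0.8},{"x": 0.015,"y": -0.038,"z": 0,"yaw": 0,"fingers": 0.8},{"x": 0.015,"y": -0.06,"z": 0,"yaw": 0,"fingers": 0.8},{"x": 0.015,"y": -0.082,"z": 0,"yaw": 0,"fingers": 0.8},{"x": 0.015,"y": -0.1,"z": 0,"yaw": 0,"fingers": 0.8}]}}

```text
time: 8.75
eef_pos: [0.4788, -0.1225, 0.16]
tcp_rot: [0.032, 0.999, 0.0, -0.0]
contact_force: [0.3, -0.4, -2.9]
opening: 0.345
finger_force: 59.8
```

```bash
python3 - <<'E'
from h import *
go(.505,-.285,.165,176.3)
st=ctrl.get_state();im=ctrl.read_camera("wrist");np.savez("w6.npz",e=st["eef_pos"],q=st["tcp_rot"]);cv2.imwrite("pics/w6.png",cv2.resize(im[:,:,::-1],(800,600),interpolation=cv2.INTER_CUBIC))
E
```

```text
t 8.75 tcp [ 0.4788 -0.1225  0.16  ] head 176.33 shift [-0.0365 -0.1605 -0.005 ] yaw 0.0005 F [ 0.3 -0.4 -2.9] open 0.345 59.796761870384216
```

View pics/w6.png

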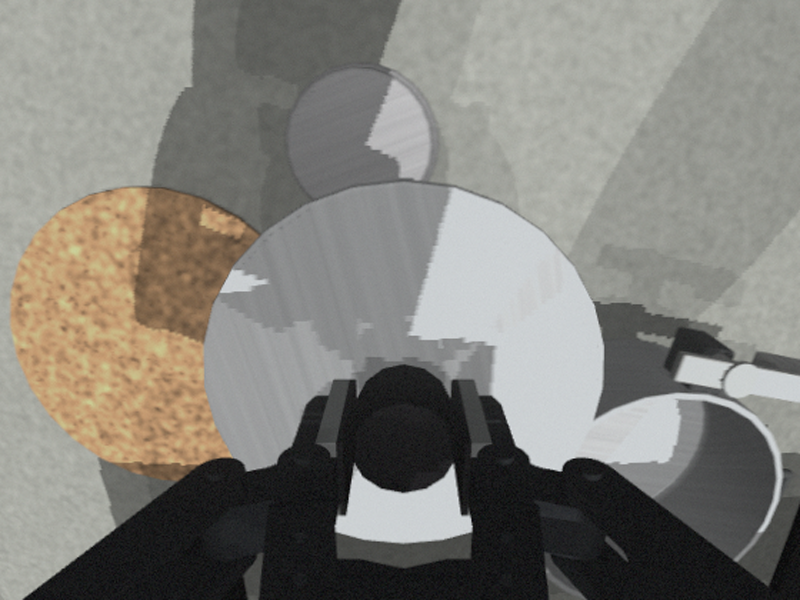

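The wrist view shows the lid level (columns 204–604, front edge at row 181), the empty pot at right, the jar untouched at (362,135) and the mat at left. I'll fit the mat and lid circles from the pixels with code.

```bash
python3 - <<'E'
from h import *
from scipy.optimize import least_squares
a=np.load("w6.npz");s=dict(eef_pos=a["e"],tcp_rot=a["q"])
def fit(P,rad):
    P=np.array(P)[:,:2]
    q=least_squares(lambda c:np.hypot(*(P-c[:2]).T)-rad,P.mean(0),loss="soft_l1",f_scale=.002)
    return q.x,np.sqrt(np.mean(q.fun**2))
def mask(im):
    h=cv2.cvtColor(im,cv2.COLOR_BGR2HSV);m=cv2.inRange(h,(8,70,50),(28,255,255));return cv2.morphologyEx(m,cv2.MORPH_OPEN,np.ones((5,5)))
im=cv2.imread("pics/w6.png");c=max(cv2.findContours(mask(im),0,1)[0],key=cv2.contourArea)[:,0]
P=[atz(ray("wrist",p*.7,s),.005) for p in c[::4] if p[0]<190 and p[1]<460]
print("mat wrist",fit(P,.105))
im=cv2.imread("pics/top0.png");m=mask(im);m[:,:500]=0;m[:300]=0;m[430:]=0;m[:,680:]=0
c=max(cv2.findContours(m,0,1)[0],key=cv2.contourArea)[:,0]
print("mat top",fit([atz(ray("top",p*.7),.005) for p in c[::3]],.105))
# lid edge points read from picture
for z in(.13,.126,):print("lid",z,fit([atz(ray("wrist",np.array(p)*.7,s),z) for p in[(204,355),(604,355),(403,181),(255,243),(546,238)]],.078),s["eef_pos"])
E
```

```text
mat wrist (array([ 0.51887566, -0.28453452]), np.float64(0.00037118462472219784))
mat top (array([ 0.5197009 , -0.28361246]), np.float64(0.0014718651514487031))
lid 0.13 (array([ 0.49021044, -0.12439899]), np.float64(0.0007106535421649733)) [ 0.47881552 -0.12251942  0.16003067]
lid 0.126 (array([ 0.49001116, -0.12439153]), np.float64(0.00043487416977706423)) [ 0.47881552 -0.12251942  0.16003067]
```

{"method": "move_arm", "body": {"plan": [{"x": -0.008,"y": -0.03,"z": 0,"yaw": 0,"fingers": 0.8},{"x": -0.018,"y": -0.065,"z": 0,"yaw": 0,"fingers": 0.8},{"x": -0.028,"y": -0.105,"z": 0,"yaw": 0,"fingers": 0.8},{"x": -0.036,"y": -0.138,"z": 0,"yaw": 0,"fingers": 0.8},{"x": -0.04,"y": -0.157,"z": 0,"yaw": 0,"fingers": 0.8}]}}

```text
time: 9.3
eef_pos: [0.5097, -0.2829, 0.1602]
tcp_rot: [0.033, 0.999, -0.0, -0.0]
contact_force: [-0.8, 1.2, -2.8]
opening: 0.346
finger_force: 59.9
```

{"method": "move_arm", "body": {"plan": [{"x": 0,"y": 0,"z": 0.015,"yaw": 0,"fingers": 0.8},{"x": 0,"y": 0,"z": 0.035,"yaw": 0,"fingers": 0.8},{"x": 0,"y": 0,"z": 0.055,"yaw": 0,"fingers": 0.8},{"x": 0,"y": 0,"z": 0.075,"yaw": 0,"fingers": 0.8},{"x": 0,"y": 0,"z": 0.09,"yaw": 0,"fingers": 0.8}]}}

```text
time: 9.8
eef_pos: [0.5086, -0.2784, 0.0677]
tcp_rot: [0.031, 1.0, 0.002, -0.002]
contact_force: [-1.7, 0.3, -2.7]
opening: 0.344
finger_force: 59.9
```

```bash
python3 -c "
from h import *
go(.509,-.282,.056,176.3)"
```

```text
t 9.8 tcp [ 0.5086 -0.2784  0.0677] head 176.41 shift [-0.0007 -0.0036  0.0117] yaw 0.0018 F [-1.7  0.3 -2.7] open 0.344 59.85545039176941
```

{"method": "move_arm", "body": {"plan": [{"x": 0,"y": 0,"z": 0,"yaw": 0,"fingers": 0.8},{"x": 0,"y": 0,"z": 0.004,"yaw": 0,"fingers": 0.8},{"x": 0,"y": 0,"z": 0.008,"yaw": 0,"fingers": 0.8},{"x": 0,"y": 0,"z": 0.011,"yaw": 0,"fingers": 0.8},{"x": 0,"y": 0,"z": 0.012,"yaw": 0,"fingers": 0.8}]}}

```text
time: 10.3
eef_pos: [0.5101, -0.2813, 0.0586]
tcp_rot: [0.032, 0.999, -0.0, 0.0]
contact_force: [-0.8, 0.0, -2.1]
opening: 0.346
finger_force: 59.9
```

{"method": "move_arm", "body": {"plan": [{"x": 0,"y": 0,"z": 0.001,"yaw": 0,"fingers": 0.8},{"x": 0,"y": 0,"z": 0.002,"yaw": 0,"fingers": 0.8},{"x": 0,"y": 0,"z": 0.002,"yaw": 0,"fingers": 0.8},{"x": 0,"y": 0,"z": 0.002,"yaw": 0,"fingers": 0.8}]}}

```text
time: 10.7
eef_pos: [0.51, -0.2812, 0.0564]
tcp_rot: [0.032, 0.999, -0.0, 0.0]
contact_force: [-0.5, 0.0, -3.6]
opening: 0.345
finger_force: 60.0
```

{"method": "move_arm", "body": {"plan": [{"x": 0,"y": 0,"z": 0.001,"yaw": 0,"fingers": 0.8},{"x": 0,"y": 0,"z": 0.0015,"yaw": 0,"fingers": 0.8},{"x": 0,"y": 0,"z": 0.0015,"yaw": 0,"fingers": 0.8}]}}

```text
time: 11.0
eef_pos: [0.5099, -0.2811, 0.0547]
tcp_rot: [0.032, 0.999, 0.0, -0.0]
contact_force: [-0.1, -0.0, -2.1]
opening: 0.347
finger_force: 59.9
```

{"method": "move_arm", "body": {"plan": [{"x": 0,"y": 0,"z": 0.0007,"yaw": 0,"fingers": 0.8},{"x": 0,"y": 0,"z": 0.001,"yaw": 0,"fingers": 0.8},{"x": 0,"y": 0,"z": 0.001,"yaw": 0,"fingers": 0.8}]}}

```text
time: 11.3
eef_pos: [0.51, -0.2812, 0.0539]
tcp_rot: [0.032, 0.999, -0.0, 0.0]
contact_force: [-0.9, 0.4, -1.7]
opening: 0.348
finger_force: 60.2
```

{"method": "move_arm", "body": {"plan": [{"x": 0,"y": 0,"z": 0.0007,"yaw": 0,"fingers": 0.8},{"x": 0,"y": 0,"z": 0.001,"yaw": 0,"fingers": 0.8},{"x": 0,"y": 0,"z": 0.001,"yaw": 0,"fingers": 0.8}]}}

```text
time: 11.6
eef_pos: [0.5101, -0.2813, 0.0538]
tcp_rot: [0.032, 0.999, -0.0, -0.0]
contact_force: [-2.8, 1.9, 6.1]
opening: 0.346
finger_force: 61.3
```

The wrist force has turned upward to +6 N, so the lid is on the mat. I'll open gently and rise.

{"method": "move_arm", "body": {"plan": [{"x": 0,"y": 0,"z": -0.0005,"yaw": 0,"fingers": 0.62},{"x": 0,"y": 0,"z": -0.0005,"yaw": 0,"fingers": 0.5},{"x": 0,"y": 0,"z": -0.0005,"yaw": 0,"fingers": 0.4},{"x": 0,"y": 0,"z": -0.0005,"yaw": 0,"fingers": 0.3},{"x": 0,"y": 0,"z": -0.0005,"yaw": 0,"fingers": 0.3}]}}

```text
time: 12.1
eef_pos: [0.5101, -0.2813, 0.0533]
tcp_rot: [0.032, 0.999, -0.0, 0.0]
contact_force: [0.6, 0.5, -0.2]
opening: 0.701
finger_force: 0.0
```

{"method": "move_arm", "body": {"plan": [{"x": 0,"y": 0,"z": -0.015,"yaw": 0,"fingers": 0.3},{"x": 0,"y": 0,"z": -0.05,"yaw": 0,"fingers": 0.3},{"x": 0,"y": 0,"z": -0.09,"yaw": 0,"fingers": 0.3},{"x": 0.0,"y": 0,"z": -0.11,"yaw": 0,"fingers": 0.3},{"x": 0.0,"y": 0,"z": -0.11,"yaw": 0,"fingers": 0.3}]}}

```text
time: 12.6
eef_pos: [0.5124, -0.283, 0.1693]
tcp_rot: [0.032, 0.999, -0.003, 0.004]
contact_force: [-0.5, 0.4, -0.0]
opening: 0.697
finger_force: 0.0
```

```bash
python3 - <<'E'
from h import *
from scipy.optimize import least_squares
go(.51,-.282,.165)
st=ctrl.get_state();im=ctrl.read_camera("wrist")[:,:,::-1].copy();cv2.imwrite("pics/w7.png",im)
h=cv2.cvtColor(im,cv2.COLOR_BGR2HSV);m=cv2.inRange(h,(8,70,40),(28,255,255))
# lid rim: first non-cork pixel going outward->inward per column from the top, for columns around the middle
P=[];Q=[]
for u in range(170,400,6):
    col=np.where(m[:,u]>0)[0]; col=col[col<260]
    if len(col)<10: continue
    Q.append(atz(ray("wrist",(u,col.min()),st),.005)); P.append(atz(ray("wrist",(u,col.max()+1),st),.023))
for n,A,r in(("mat",Q,.105),("lid",P,.078)):
    A=np.array(A)[:,:2];q=least_squares(lambda c:np.hypot(*(A-c).T)-r,[.519,-.284],loss="soft_l1",f_scale=.002);print(n,q.x,np.sqrt(np.mean(q.fun**2)),len(A))
E
```

```text
t 12.6 tcp [ 0.5124 -0.283   0.1693] head 176.35 shift [0.0025 0.0009 0.0043] yaw 0 F [-0.5  0.4 -0. ] open 0.697 0.0
mat [ 0.51929408 -0.28499495] 0.00038549237168881506 39
lid [ 0.52155848 -0.28359313] 0.009916244604542874 39
```

```bash
python3 -c "
from h import *
print(ctrl.sign_off())"
```

```text
the job is handed in; nothing more can be done
None
```

I handed the job in at about 12.7 s, and no verdict came back: the clip is swung clear to roughly 1.5 rad, and the lid sits knob up on the cork mat, its fitted centre about 3 mm from the mat's (a rough fit), with the gripper clear above it.

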